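# Clamp a block in a cam-action bench vise

## Robot

A 7-joint arm with a two-finger parallel gripper is mounted at the origin on the work surface; the furniture and walls round the work are solid. World frame = base frame: x ahead of the robot, y to its left, z up, the work surface at z = 0. Lengths are in m, angles in rad, forces in N, time in s.
With the tool pointing down it reaches from about 0.425 to 1.025 m from the base axis. Payload 3.6 kg.
Tool frame: the origin (TCP) lies on the centre line of the jaws, within the pads' length; the fingertips stand 11 mm ahead of it and the grasp point (between the pads) lies 8 mm behind it; z points along the fingers, y is the direction in which the jaws open and shut (so a half turn about z gives the same grasp; the last joint's range is limited). The gripper opens to 85 mm and grips with 20 to 120 N. Pads are 22 mm wide; open, the fingers measure 114 mm over their backs; the gripper's body (76 mm by 85 mm) begins 54 mm behind the grasp point. The pads swing forward as they close: fully open they stand 13 mm farther back than shut.
Start: joints at [1.133, 0.591, 0.048, 1.609, -0.033, 0.943, -0.034], TCP at [0.245, -0.682, 0.242] pointing down, gripper open.
Joint ranges: [-2.69, 2.69], [-0.47, 2.24], [-1.27, 1.36], [0.19, 2.51], [-1.53, 4.68], [0.08, 2.07], [-3.09, 3.09]. Speed limits (rad/s): [2.57, 2.57, 3.14, 3.14, 3.14, 3.14, 3.14].

## Interface

Orientations are given as a 3x3 rotation matrix whose columns are the frame's x, y, z axes.
In Python, from plant import * gives the robot as it stands.
- The arm moves only by the shell command python3 -m pendant 'ROWS' [FORCE]. ROWS is JSON, one flat list of numbers, 7 for each row, row after row: the shift along the tool's x, y, z in m, then the turn, a rotation vector about the tool's x, y, z in rad, then the opening in per cent of the stroke, from 0 (shut) to 100 (fully open). In form: [x, y, z, rx, ry, rz, fingers, x, y, z, rx, ry, rz, fingers, ...]. A call has exactly 8 rows; each row shifts and turns the commanded pose from where the row before left it, along the tool's axes as they then stand; what a row does not reach is not made up. A row lasts 1/12 s, in which the tool goes at most 41.7 mm and 7.16 degrees, less where a joint would pass 70% of its speed; a pose out of reach is approached as far as the arm can. A call is refused whole if a number of a shift passes 0.0417 or a number of a turn 0.125, either way. A call with a gripper value outside its range is refused whole. The fingers move at their own pace and stop on an object; FORCE is the grip in N (left out, the last holds). Time passes only in rows, so rows that do not move let the fingers close, or fill a call up. It gives the time, the measured TCP pose, the force and the opening at its end, in the units of the state.
- sense(): the state, without advancing time (a new reading comes with each control period).
- grab_frame(name): name is "scene" or "top" or "wrist"; returns the picture (400x640x3 uint8, red, green, blue); there is no depth.
- camera_info(name): a dict with "intrinsics" (3x3 intrinsics, pixels), "extrinsics" (4x4, takes a point from camera to world coordinates); the wrist camera has in their place "hand_eye" (4x4, takes a point from camera to tool coordinates, whose origin is the TCP and whose axes are the flange's). Camera axes: x right, y up, looking along -z (the intrinsics and any distortion apply to the point x, -y, -z); pixel columns grow to the right and rows downward; lengths in m; the calibration is good to about 2 mm. A picture is of the moment at which its call begins: read the wrist's pose just before it. camera_info takes no time and is no camera call.
- close_job(): hands the job in, once; it reports no verdict.
The state is a dict: "t": time; "joint_pos": joint angles; "qvel": joint speeds; "tau": joint torques, N m; "ee_pos": TCP position; "tool_rot": TCP orientation; "force": force on the tool from outside, world axes, zero at the start; "moment": the same for the moment, N m; "gripper_width": finger opening in m.
Only numpy, scipy, OpenCV 4.12 (cv2) and the standard library are available. Lean on these libraries where they do the work, as an engineer would, in place of code of your own. Each camera call takes 0.05 s, during which the arm holds its last target. There are 200 camera calls.

## Task

Clamp the taller of the two bare metal blocks in the bench vise: slide the moving jaw open by its upright tab until the block fits in easily, stand the block upright on the two parallels, about central along the jaws and with its long side pushed square up against the fixed jaw, and let go of it. Then slide the moving jaw up until it touches the block, and after that swing the cam lever a quarter turn as far as it goes, so that the block is held tight. Leave the low block and the round tin near it where they are.

Things in the scene. Friction and masses are not known exactly. Their poses are not given: they have to be found in the camera images.
- tall_block: the taller of two bare aluminium blocks, 66 (own x) x 26 (own y) x 50 mm high (own z), 0.23 kg, edges rounded 1 mm, standing loose on the table left of the vise. Origin: centre of the underside.
- low_block: the lower bare aluminium block, 66 (own x) x 26 (own y) x 30 mm high, loose on the table beside the tall one (either may be nearer the vise); to be left alone. Origin: centre of the underside.
- vise: small grey cam-action bench vise bolted to the table. Origin: on the table top, directly below the middle of the fixed jaw's face. Own x runs along the jaws (56 mm wide), own +y points into the fixed jaw, z up. The fixed jaw's face is the plane y = 0; both jaws' tops are at z = 58 mm. The base reaches from y = -180 to +45 mm and, at the bolted lugs (16 mm high), x = -60 to +60 mm.
- fixed_jaw: the fixed jaw of the vise (y = 0 to 40 mm); origin and axes as the vise's. In front of it two parallels, strips 5 mm wide and 62 mm long, lie along x at y = -6 and -20 mm with their tops at z = 34 mm. The block stands on both, its long side along the jaw face, 26 mm of it above the jaws; its middle belongs at x = 0 (within 15 mm), y = -13 mm.
- pad: steel face plate of the moving jaw, 56 x 8 x 22 mm (z = 36 to 58 mm in the vise's frame), carried by the sliding carriage. Origin: at table height below the middle of its clamping face, axes as the vise; so its y in the vise's frame is minus the clear opening between the jaws.
- carriage (a joint): sliding jaw carriage: its distance in m (0 to 0.070) from shut; equals the clear opening between the jaws while the cam lever is at 0. It grows as the carriage slides along the vise's own -y. It starts too narrow for the block. It drags with about 7 N and stays where it is left.
- slide_tab (a point): middle of the top edge of the upright steel tab on the carriage, by which the jaw is slid: tab 30 mm along the vise's x, 10 mm thick along the vise's y, its top at z = 83 mm and standing 39 mm clear above the carriage; 52 mm behind the moving jaw's clamping face. Can be pinched from above across its thickness.
- lever (a joint): cam lever on the back of the carriage, rad: 0 = released, arm along the vise's -y; 1.57 = clamped, arm along the vise's +x (anticlockwise from above). It pushes the jaw's face plate forward evenly, by 4.0 mm at 1.57; the clamping force is limited by the carriage's drag, which then slips back. Friction about 0.1 N m; stays where it is left, starts near released.
- lever_knob (a point): top of the upright round black knob at the lever's end: 15 mm in diameter, 30 mm high, top at z = 87 mm, 60 mm from the pivot
- lever_pivot (a point): top of the lever's hub, on its vertical turning axis; 88 mm behind the moving jaw's clamping face (lever released), z = 57 mm
- tin: round tin with lid, 63 mm across, 32 mm high; bystander. Origin: centre of the underside.
Mind the look-alikes: they are no part of the job. What is shaped like the tall_block but black is not meant.

How it is judged:
On the way, in this order (a step that is already met when the one before it is completed fails the run):
1. the moving jaw is slid open wider than the block (opening over 29 mm) (value of joint carriage above 0.029 m), for 0.1 s.
2. the tall block stands on the parallels, square and close up against the fixed jaw (within 3 mm), about central, and is let go (z of tall_block in the frame of vise between 0.0315 and 0.0365 m and y of tall_block in the frame of vise between -0.016 and -0.0105 m and x of tall_block in the frame of vise between -0.015 and 0.015 m and angle between the x axis of tall_block and the x axis of vise, either way round below 0.06 rad and angle between tall_block's own z axis and vertical below 0.05 rad and contact force between the fingers and tall_block below 0.2 N), for 0.2 s.
3. the moving jaw is slid up to the block (opening under 28.5 mm) with the lever still released (value of joint carriage below 0.0285 m and value of joint lever below 0.6 rad and z of tall_block in the frame of vise between 0.0315 and 0.0365 m and y of tall_block in the frame of vise between -0.016 and -0.0105 m and x of tall_block in the frame of vise between -0.015 and 0.015 m and angle between the x axis of tall_block and the x axis of vise, either way round below 0.06 rad and angle between tall_block's own z axis and vertical below 0.05 rad), for 0.1 s.
4. the cam lever is swung round and the block is held tight between the jaws (value of joint lever above 1.4 rad and contact force between tall_block and fixed_jaw above 2 N and contact force between tall_block and pad above 2 N and z of tall_block in the frame of vise between 0.0315 and 0.0365 m and y of tall_block in the frame of vise between -0.016 and -0.0105 m and x of tall_block in the frame of vise between -0.015 and 0.015 m and angle between the x axis of tall_block and the x axis of vise, either way round below 0.06 rad and angle between tall_block's own z axis and vertical below 0.05 rad), for 0.2 s.
At the end, for the whole second after the job is handed in: The tall block stands at rest and upright on the parallels (within 2.5 mm, 0.05 rad), square to the jaws (0.06 rad), central along them within 15 mm, its face within 3 mm of the fixed jaw, pressed with over 2 N by both jaws; the cam lever is past 1.4 rad (all of step 4 and linear speed of tall_block below 0.01 m/s); the robot touches nothing.
It fails at once if the low block is shifted by more than 3 cm (distance of low_block from where it was at the start of the episode above 0.03 m).
It fails at once if the round tin is shifted by more than 3 cm (distance of tin from where it was at the start of the episode above 0.03 m).
It also fails if it takes over 69 s, if anything falls off the work surface, if the arm or the gripper's body presses on something with over 40 N, if the wrist force passes 120 N, or if a joint passes its speed limit or range.

## Working session

There is one attempt and no reset: what is moved stays moved. The work goes in short steps, Python scripts to look and compute and a shell command to move; the robot and the scene stay as the last step left them, time stands still between calls to the robot, and variables do not carry over. Pictures are saved under pics/ and viewed, about 8 in all and at most 12, crops included, and the job is handed in when it is done.

```bash
ls; mkdir -p pics
cat > h.py <<'E'
from plant import *
import numpy as np, cv2
def cam(n,s=None):
    c=camera_info(n); K=np.array(c["intrinsics"])
    if "extrinsics" in c: E=np.array(c["extrinsics"])
    else:
        s=s or sense(); T=np.eye(4);T[:3,:3]=s["tool_rot"];T[:3,3]=s["ee_pos"];E=T@np.array(c["hand_eye"])
    return K,E,c
def ray(K,E,u,v):
    d=np.linalg.inv(K)@[u,v,1]; return E[:3,3],E[:3,:3]@np.array([d[0],-d[1],-d[2]])
def onz(K,E,u,v,z):
    o,d=ray(K,E,u,v); return o+d*(z-o[2])/d[2]
def two(r1,r2):
    A=np.stack([r1[1],-r2[1]],1); s=np.linalg.lstsq(A,r2[0]-r1[0],rcond=None)[0]
    a=r1[0]+s[0]*r1[1]; b=r2[0]+s[1]*r2[1]; return (a+b)/2,np.linalg.norm(a-b)
def proj(K,E,p):
    q=np.linalg.inv(E)@np.append(p,1); w=K@[q[0],-q[1],-q[2]]; return w[:2]/w[2]
def save(im,n): cv2.imwrite("pics/"+n,im[:,:,::-1])
E
python3 - <<'E'
from h import *
np.set_printoptions(precision=4,suppress=True)
s=sense();print(s["t"],s["ee_pos"],s["tool_rot"],s["gripper_width"])
for n in("scene","top","wrist"):
    im=grab_frame(n);save(im,n+"0.png");c=camera_info(n);print({k:np.array(v) if not isinstance(v,str) else v for k,v in c.items()})
E
```

```text
pics
0.0 [ 0.2448 -0.6816  0.2411] [[ 0.9411  0.3381 -0.0009]
 [ 0.3381 -0.9411  0.002 ]
 [-0.0001 -0.0022 -1.    ]] 0.0852438166378077
{'intrinsics': array([[479.9989,   0.    , 322.1687],
       [  0.    , 479.9989, 198.933 ],
       [  0.    ,   0.    ,   1.    ]]), 'extrinsics': array([[-0.5526, -0.6208,  0.5561,  1.1552],
       [ 0.8333, -0.4216,  0.3575,  0.518 ],
       [ 0.0125,  0.661 ,  0.7503,  0.9511],
       [ 0.    ,  0.    ,  0.    ,  1.    ]])}
{'intrinsics': array([[387.3724,   0.    , 322.6924],
       [  0.    , 387.3724, 196.0832],
       [  0.    ,   0.    ,   1.    ]]), 'extrinsics': array([[ 0.0027,  0.9865, -0.1636,  0.3557],
       [-1.    ,  0.0012, -0.0089,  0.1092],
       [-0.0085,  0.1636,  0.9865,  0.9295],
       [ 0.    ,  0.    ,  0.    ,  1.    ]])}
{'intrinsics': array([[319.4054,   0.    , 319.2614],
       [  0.    , 319.4054, 203.5229],
       [  0.    ,   0.    ,   1.    ]]), 'hand_eye': array([[ 0.0007,  0.9509,  0.3096,  0.0792],
       [ 1.    , -0.0007, -0.0001, -0.    ],
       [ 0.0002,  0.3096, -0.9509, -0.1316],
       [ 0.    ,  0.    ,  0.    ,  1.    ]])}
```

View pics/scene0.png

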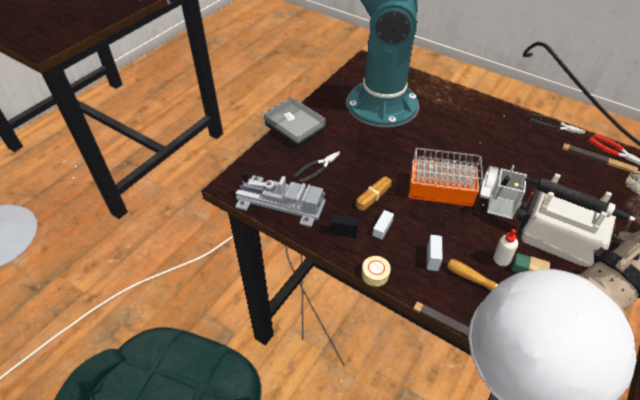

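View pics/top0.png

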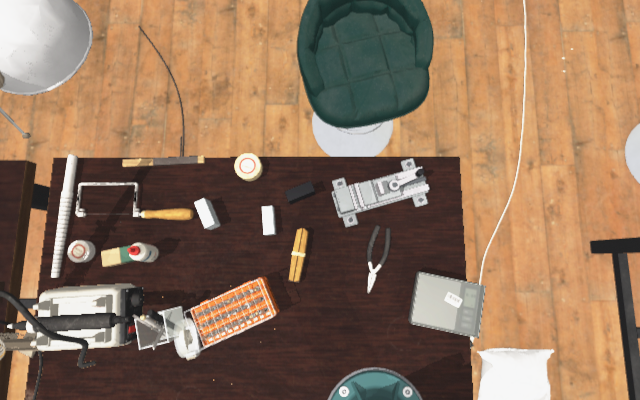

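The top view shows the vise at (380,192), with its fixed jaw on the left and lever on the right. The two bare blocks are at (206,214) and (268,220), the black look-alike at (300,192) and the tin at (248,166). The scene view shows the same blocks at (434,252) and (383,224). I'll enlarge both views.

Run:
```python
import cv2,numpy as np
t=cv2.imread("pics/top0.png")[150:250,180:445];s=cv2.imread("pics/scene0.png")[170:290,225:465]
a=cv2.resize(t,None,fx=3,fy=3,interpolation=2);b=cv2.resize(s,None,fx=2.5,fy=2.5,interpolation=2)
o=np.zeros((600,800,3),np.uint8);o[:300,:795]=a;o[300:600,:600]=b;cv2.imwrite("pics/z0.png",o)
```

```text
(no output)
```

View pics/z0.png

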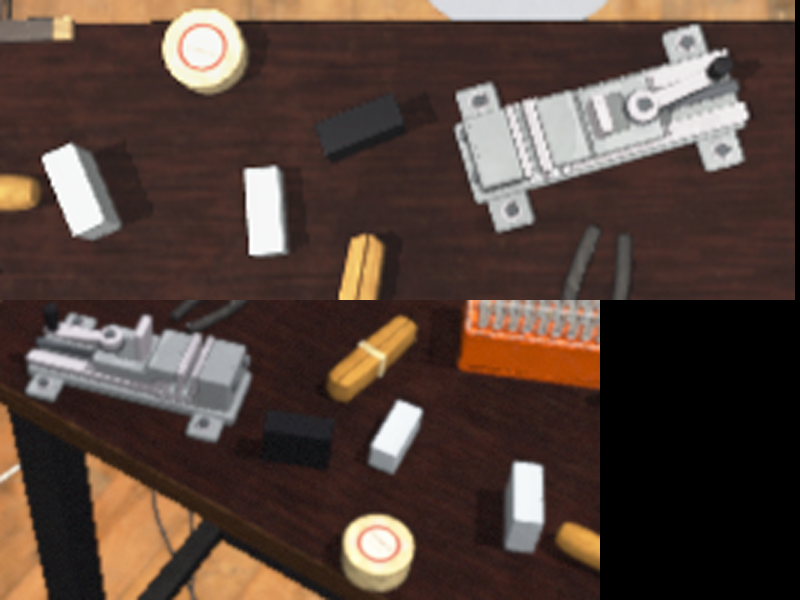

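The tall block is the left one in the top view, at crop (80,190), and the right one in the scene crop, at (523,505). The slide tab is at top crop (605,113) and scene crop (143,322). The knob is at (718,65) and the pivot at (643,105).

Run:
```python
from h import *
np.set_printoptions(precision=4,suppress=True)
Kt,Et,_=cam("top");Ks,Es,_=cam("scene")
T=lambda u,v:(180+u/3,150+v/3); S=lambda u,v:(225+u/2.5,170+(v-300)/2.5)
for n,a,b in [("tab",(604,114),(145,323)),("knob",(718,62),(50,312)),("pivot",(643,105),(112,335)),("blk far corner",(43,155),(506,497)),("blk c2",(70,146),(537,502)),("fixed face far/near mid",(518,140),(218,352)),("tin",(203,47),(379,546)),("low",(262,210),(402,424))]:
    p,e=two(ray(Kt,Et,*T(*a)),ray(Ks,Es,*S(*b))); print(n,p,round(e,4))
for n,a,z in [("blk1",(43,155),.05),("blk2",(70,146),.05),("blk3",(104,230),.05),("blk4",(80,238),.05),("pivot",(643,105),.057),("knob",(718,62),.087),("tab",(604,114),.083)]:
    print(n,onz(Kt,Et,*T(*a),z))
# block mask
im=cv2.imread("pics/top0.png").astype(int); m=((im.min(2)>150)&(im.max(2)-im.min(2)<30)).astype(np.uint8)
m[:, :190]=0;m[:190]=0;m[245:]=0;m[:,225:]=0
c=max(cv2.findContours(m,0,2)[0],key=cv2.contourArea);r=cv2.minAreaRect(c);print(r)
P=[onz(Kt,Et,*q,.05) for q in cv2.boxPoints(r)];print(np.array(P),np.mean(P,0))
```

```text
tab [ 0.5138 -0.0123  0.085 ] 0.0015
knob [ 0.5541 -0.0994  0.0841] 0.0014
pivot [ 0.526  -0.0464  0.0578] 0.0009
blk far corner [0.4904 0.3897 0.0779] 0.0289
blk c2 [0.4885 0.3944 0.0699] 0.018
fixed face far/near mid [0.4944 0.0554 0.0679] 0.0133
tin [0.5783 0.2972 0.0295] 0.0008
low [0.4468 0.247  0.0363] 0.0036
blk1 [0.4882 0.4127 0.05  ]
blk2 [0.4952 0.3923 0.05  ]
blk3 [0.4307 0.363  0.05  ]
blk4 [0.4246 0.3809 0.05  ]
pivot [ 0.5264 -0.047   0.057 ]
knob [ 0.553 -0.098  0.087]
tab [ 0.5145 -0.0133  0.083 ]
((204.13790893554688, 212.84481811523438), (29.15416717529297, 11.884500503540039), 68.19859313964844)
[[0.4885 0.4153 0.05  ]
 [0.4989 0.3904 0.05  ]
 [0.4364 0.3623 0.05  ]
 [0.4263 0.387  0.05  ]] [0.4625 0.3888 0.05  ]
```

```bash
A='[0.01,-0.0112,0,0,0,0,100, 0.02,-0.0225,0,0,0,0,100, 0.02,-0.0225,0,0,0,0,100, 0.02,-0.0225,0,0,0,0,100, 0.02,-0.0225,0,0,0,0,100, 0.02,-0.0225,0,0,0,0,100, 0.02,-0.0225,0,0,0,0,100, 0.02,-0.0225,0,0,0,0,100]' ; unset A
python3 -m pendant '[0.01,-0.0112,0,0,0,0,100, 0.02,-0.0225,0,0,0,0,100, 0.02,-0.0225,0,0,0,0,100, 0.02,-0.0225,0,0,0,0,100, 0.02,-0.0225,0,0,0,0,100, 0.02,-0.0225,0,0,0,0,100, 0.02,-0.0225,0,0,0,0,100, 0.02,-0.0225,0,0,0,0,100]' 30
python3 -m pendant '[0.02,-0.0225,0,0,0,0,100, 0.02,-0.0225,0,0,0,0,100, 0.02,-0.0225,0,0,0,0,100, 0.02,-0.0225,0,0,0,0,100, 0.02,-0.0225,0,0,0,0,100, 0.02,-0.0225,0,0,0,0,100, 0.02,-0.0225,0,0,0,0,100, 0.02,-0.0225,0,0,0,0,100]'
python3 -m pendant '[0.02,-0.0225,0,0,0,0,100, 0.02,-0.0225,0,0,0,0,100, 0.02,-0.0225,0,0,0,0,80, 0.02,-0.0225,0,0,0,0,60, 0.02,-0.0225,0,0,0,0,60, 0.02,-0.0225,0,0,0,0,60, 0.02,-0.0225,0.01,0,0,0,60, 0.01,-0.0112,0.01,0,0,0.07,60]'
```

```text
t: 0.82
ee_pos: [0.3294, -0.4713, 0.2421]
tool_rot: [[0.941, 0.338, -0.0], [0.338, -0.941, 0.0], [-0.0, -0.0, -1.0]]
force: [-0.1, -0.6, 1.2]
gripper_width: 0.0856
t: 1.48
ee_pos: [0.4191, -0.2479, 0.2423]
tool_rot: [[0.941, 0.338, -0.0], [0.338, -0.941, -0.0], [-0.0, -0.0, -1.0]]
force: [-0.7, -0.2, -0.8]
gripper_width: 0.0854
t: 2.15
ee_pos: [0.5051, -0.0357, 0.2227]
tool_rot: [[0.962, 0.275, 0.003], [0.275, -0.962, 0.002], [0.004, -0.001, -1.0]]
force: [0.6, 0.9, 0.6]
gripper_width: 0.0512
```

Run:
```python
from h import *
s=sense();print(s["ee_pos"]);np.save("w1.npy",np.hstack([np.array(s["tool_rot"]),np.array(s["ee_pos"])[:,None]]))
im=grab_frame("wrist");save(im,"w1.png")
```

```text
[ 0.50513359 -0.03568975  0.2226947 ]
```

View pics/w1.png

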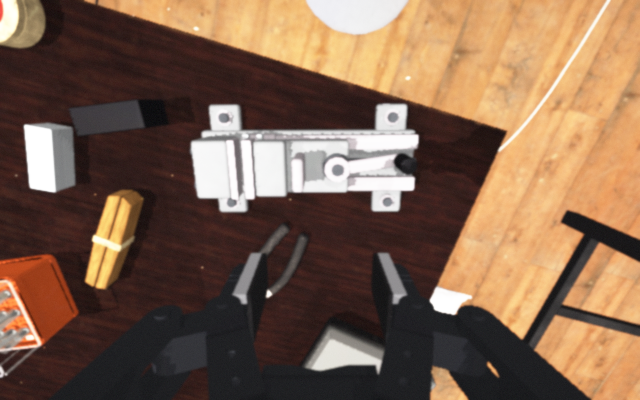

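The vise sits square in the wrist image. The fixed jaw's top face edge is near column 229, the pad face near 254, the tab at (297,165), the pivot at (337,170), the knob at (404,160) and the bolts at row 117.

Run:
```python
from h import *
np.set_printoptions(precision=4,suppress=True)
M=np.load("w1.npy");s=dict(tool_rot=M[:,:3],ee_pos=M[:,3]);K,E,c=cam("wrist",s)
im=cv2.imread("pics/w1.png");o=cv2.resize(im[95:215,180:430],None,fx=3.2,fy=3.2,interpolation=2);cv2.imwrite("pics/w1z.png",o)
g=im.mean(2);print(g[168,185:305].astype(int));print(g[140:205,297].astype(int))
for n,u,v,z in [("boltA",224,117,.016),("boltB",391,117,.016),("bC",233,202,.016),("bD",387,202,.016),("tab",297.5,170,.083),("pivot",337,170,.057),("knob",405,161,.087),("fixface",229,168,.058),("padface",254,168,.058)]:
    print(n,onz(K,E,u,v,z))
Kt,Et,_=cam("top")
print(two(ray(K,E,337,170),ray(Kt,Et,180+643/3,150+105/3)),two(ray(K,E,405,161),ray(Kt,Et,180+718/3,150+62/3)))
```

```text
[ 39  37  38  38  41  38  41  60 116 192 237 246 248 247 248 247 247 247
 247 247 247 247 247 247 247 247 247 246 246 247 247 247 246 246 247 246
 246 246 246 245 242 235 225 225 243 252 253 253 253 248 222 154 114 105
 107 113 135 182 236 252 254 254 254 254 254 253 247 199 151 186 231 242
 246 246 247 247 246 245 246 246 245 245 245 245 245 244 245 244 244 244
 244 244 244 243 243 243 242 238 226 195 157 139 157 173 176 182 203 237
 251 254 254 254 253 252 250 244 229 193 148 132]
[154 193 223 233 237 237 236 237 236 235 235 230 204 165 144 140 141 144
 166 211 239 249 253 253 253 253 253 253 253 253 253 253 253 253 253 253
 253 253 253 253 253 253 254 253 253 252 252 252 253 253 251 235 161  64
  34  33  35  35  32  35  38  39  43  44  38]
boltA [0.5387 0.0757 0.016 ]
boltB [ 0.5858 -0.0888  0.016 ]
bC [0.4513 0.0489 0.016 ]
bD [ 0.4985 -0.1157  0.016 ]
tab [ 0.5209 -0.0115  0.083 ]
pivot [ 0.5254 -0.0472  0.057 ]
knob [ 0.5542 -0.0968  0.087 ]
fixface [0.4994 0.0513 0.058 ]
padface [0.5059 0.0286 0.058 ]
(array([ 0.5259, -0.0467,  0.0594]), np.float64(0.00039827212960404177)) (array([ 0.5539, -0.0985,  0.083 ]), np.float64(0.000970646252937165))
```

View pics/w1z.png

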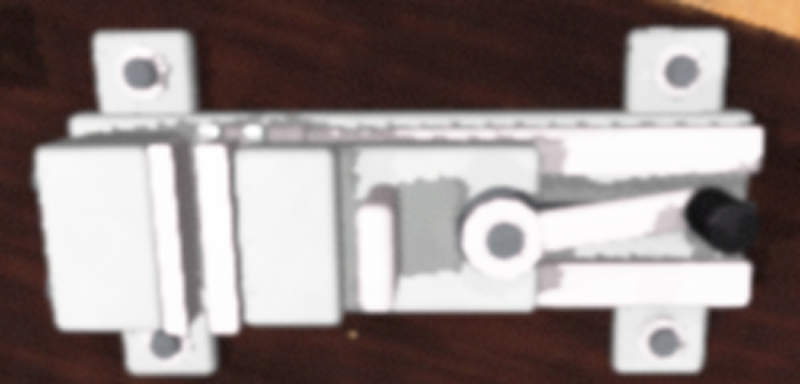

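```bash
python3 -m pendant '[0.008,-0.01,0.01,0,0,0,50, 0.0093,-0.0096,0.025,0,0,0,50, 0,0,0.03,0,0,0,50, 0,0,0.03,0,0,0,50, 0,0,0.03,0,0,0,50, 0,0,0.02,0,0,0,50, 0,0,0,0,0,0,50, 0,0,0,0,0,0,50]'
```

```text
t: 2.87
ee_pos: [0.5135, -0.0169, 0.0766]
tool_rot: [[0.962, 0.271, -0.003], [0.271, -0.962, -0.0], [-0.003, -0.0, -1.0]]
force: [0.0, 0.6, 1.0]
gripper_width: 0.0427
```

```bash
python3 -m pendant '[0.002,-0.002,0,0,0,0,50, 0.002,-0.002,0,0,0,0,50, 0,0,0,0,0,0,0, 0,0,0,0,0,0,0, 0,0,0,0,0,0,0, 0,0,0,0,0,0,0, 0,0,0,0,0,0,0, 0,0,0,0,0,0,0]' 40
```

```text
t: 3.53
ee_pos: [0.518, -0.0116, 0.0784]
tool_rot: [[0.962, 0.272, 0.002], [0.272, -0.962, -0.0], [0.002, 0.001, -1.0]]
force: [0.3, 0.4, 6.1]
gripper_width: 0.0089
```

```bash
python3 -m pendant '[0,0.003,0,0,0,0,0, 0,0.005,0,0,0,0,0, 0,0.005,0,0,0,0,0, 0,0.005,0,0,0,0,0, 0,0.005,0,0,0,0,0, 0,0.003,0,0,0,0,0, 0,0,0,0,0,0,0, 0,0,0,0,0,0,0]'
```

```text
t: 4.2
ee_pos: [0.5245, -0.0341, 0.0784]
tool_rot: [[0.962, 0.274, 0.001], [0.274, -0.962, 0.002], [0.002, -0.002, -1.0]]
force: [-0.6, 3.9, 7.5]
gripper_width: 0.0091
```

```bash
python3 -m pendant '[0,0,0,0,0,0,50, 0,0,0,0,0,0,50, 0,0,0,0,0,0,50, 0,0,-0.02,0,0,0,60, 0,0,-0.035,0,0,0,70, 0,0,-0.035,0,0,0,70, 0,-0.015,-0.03,0,0,0,70, 0.003,-0.03,0,0,0,0,70]'
python3 -m pendant '[0.006,-0.04,0,0,0,0,70, 0.006,-0.04,0,0,0,0,70, 0.006,-0.04,0,0,0,0,70, 0.006,-0.04,0,0,0,0,70, 0.006,-0.04,0,0,0,0,70, 0.006,-0.04,0,0,0,0,70, 0.006,-0.04,0,0,0,0,70, 0.006,-0.04,0,0,0,0,70]'
python3 -m pendant '[0.002,-0.03,0,0,0,0,70, 0,-0.028,0,0,0,0,70, 0,0,0,0,0,-0.05,70, 0,0,0,0,0,-0.05,70, 0,0,0,0,0,-0.05,70, 0,0,0,0,0,0,70, 0,0,0,0,0,0,70, 0,0,0,0,0,0,70]'
python3 - <<'E'
from h import *
s=sense();print(s["ee_pos"]);np.save("w2.npy",np.hstack([np.array(s["tool_rot"]),np.array(s["ee_pos"])[:,None]]))
im=grab_frame("wrist");save(im,"w2.png")
im=grab_frame("top");save(im,"top2.png")
E
```

```text
t: 4.87
ee_pos: [0.5192, 0.0034, 0.2027]
tool_rot: [[0.965, 0.263, 0.011], [0.263, -0.965, -0.002], [0.011, 0.005, -1.0]]
force: [1.4, 0.4, -0.5]
gripper_width: 0.0603
t: 5.53
ee_pos: [0.4739, 0.3299, 0.1971]
tool_rot: [[0.963, 0.271, 0.0], [0.271, -0.963, -0.001], [-0.0, 0.001, -1.0]]
force: [0.9, -0.5, -0.2]
gripper_width: 0.0599
t: 6.2
ee_pos: [0.4607, 0.3845, 0.1971]
tool_rot: [[0.912, 0.41, -0.0], [0.41, -0.912, -0.0], [-0.0, 0.0, -1.0]]
force: [0.8, -0.4, -0.9]
gripper_width: 0.0597
[0.46070518 0.38451537 0.1971369 ]
```

View pics/w2.png

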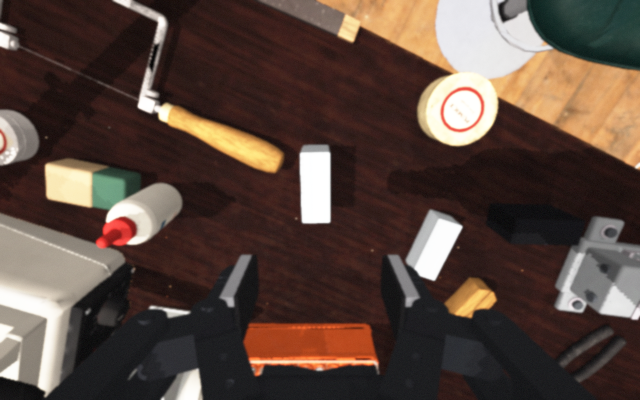

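The tall block stands upright between the fingers' columns, its bright top face spanning about (300–330, 153–223), and its sides nearly vertical in the image.

Run:
```python
from h import *
np.set_printoptions(precision=4,suppress=True)
M=np.load("w2.npy");s=dict(tool_rot=M[:,:3],ee_pos=M[:,3]);K,E,c=cam("wrist",s)
im=cv2.imread("pics/w2.png");g=im.min(2)
print(g[140:160,315],g[185,293:337])
m=(g>225).astype(np.uint8);m[:140]=0;m[240:]=0;m[:,:290]=0;m[:,345:]=0
r=cv2.minAreaRect(max(cv2.findContours(m,0,2)[0],key=cv2.contourArea));print(r)
P=np.array([onz(K,E,*q,.05) for q in cv2.boxPoints(r)]);C=P.mean(0);print(P,C)
e=[P[1]-P[0],P[2]-P[1]];print([(np.linalg.norm(x),np.arctan2(x[1],x[0])) for x in e])
print("tool delta",M[:,:3].T@(C-M[:,3]))
t=cv2.imread("pics/top0.png").min(2);m=(t>240).astype(np.uint8);m[:,:190]=0;m[:190]=0;m[245:]=0;m[:,225:]=0
rt=cv2.minAreaRect(max(cv2.findContours(m,0,2)[0],key=cv2.contourArea));print(rt)
Kt,Et,_=cam("top");print(two(ray(K,E,*r[0]),ray(Kt,Et,*rt[0])))
```

```text
[ 25  28  28  39  80 126 147 148 153 153 155 175 230 252 254 255 255 255
 255 255] [ 29  28  29  31  27  32  59 140 233 253 254 255 255 255 255 255 255 254
 254 254 255 255 255 255 255 255 255 255 255 255 255 255 255 255 254 253
 237 149  56  25  20  23  19  21]
((314.5, 187.0), (70.0, 29.0), 90.0)
[[0.4863 0.4144 0.05  ]
 [0.4967 0.3914 0.05  ]
 [0.4373 0.3639 0.05  ]
 [0.4261 0.3887 0.05  ]] [0.4616 0.3896 0.05  ]
[(np.float64(0.02528624372608081), np.float64(-1.1472556166888468)), (np.float64(0.06543155309481867), np.float64(-2.708577675144598))]
tool delta [ 0.0029 -0.0043  0.1471]
((203.86390686035156, 212.973388671875), (27.230772018432617, 10.53846263885498), 67.38013458251953)
(array([0.4622, 0.3899, 0.0483]), np.float64(5.695918538115514e-05))
```

```bash
python3 -m pendant '[0.003,-0.0043,0.01,0,0,-0.01,70, 0,0,0.03,0,0,0,70, 0,0,0.035,0,0,0,70, 0,0,0.035,0,0,0,70, 0,0,0.028,0,0,0,70, 0,0,0.015,0,0,0,70, 0,0,0.005,0,0,0,70, 0,0,0,0,0,0,70]'
python3 -m pendant '[0,0,0,0,0,0,0, 0,0,0,0,0,0,0, 0,0,0,0,0,0,0, 0,0,0,0,0,0,0, 0,0,0,0,0,0,0, 0,0,0,0,0,0,0, 0,0,0,0,0,0,0, 0,0,0,0,0,0,0]' 50
```

```text
t: 6.97
ee_pos: [0.4605, 0.3898, 0.0374]
tool_rot: [[0.907, 0.422, -0.002], [0.422, -0.907, -0.002], [-0.003, 0.001, -1.0]]
force: [0.6, -0.0, 0.4]
gripper_width: 0.0595
t: 7.63
ee_pos: [0.4624, 0.3909, 0.0408]
tool_rot: [[0.907, 0.421, 0.002], [0.421, -0.907, 0.002], [0.003, -0.001, -1.0]]
force: [0.5, -0.9, 6.4]
gripper_width: 0.0248
```

```bash
python3 -m pendant '[0,0,-0.01,0,0,0,0, 0,0,-0.02,0,0,0,0, 0,0,-0.03,0,0,0,0, 0,0,-0.03,0,0,0.03,0, 0,0,-0.01,0,0,0.06,0, 0,0,0,0,0,0.05,0, 0,0,0,0,0,0.016,0, 0,0,0,0,0,0,0]'
python3 -m pendant '[-0.003,0.012,0,0,0,0,0, -0.004,0.024,0,0,0,0,0, -0.006,0.034,0,0,0,0,0, -0.006,0.034,0,0,0,0,0, -0.006,0.034,0,0,0,0,0, -0.006,0.034,0,0,0,0,0, -0.006,0.034,0,0,0,0,0, -0.006,0.034,0,0,0,0,0]'
python3 -m pendant '[-0.006,0.034,0,0,0,0,0, -0.005,0.034,0,0,0,0,0, -0.003,0.024,0,0,0,0,0, -0.002,0.014,0,0,0,0,0, 0,0,0,0,0,0,0, 0,0,0,0,0,0,0, 0,0,0,0,0,0,0, 0,0,0,0,0,0,0]'
python3 - <<'E'
from h import *
s=sense();print(s["ee_pos"]);np.save("w3.npy",np.hstack([np.array(s["tool_rot"]),np.array(s["ee_pos"])[:,None]]))
save(grab_frame("wrist"),"w3.png");save(grab_frame("scene"),"s3.png")
im=cv2.imread("pics/w3.png")[60:320,190:440];b=cv2.imread("pics/s3.png")[130:260,220:350]
o=np.zeros((520,800,3),np.uint8);o[:,:500]=cv2.resize(im,None,fx=2,fy=2,interpolation=2);o[:299,500:799]=cv2.resize(b,(299,299),interpolation=2);cv2.imwrite("pics/c3.png",o)
E
```

```text
t: 8.3
ee_pos: [0.4609, 0.3898, 0.1395]
tool_rot: [[0.961, 0.276, -0.0], [0.276, -0.961, -0.001], [-0.0, 0.0, -1.0]]
force: [-0.1, -0.8, -2.7]
gripper_width: 0.0248
t: 8.97
ee_pos: [0.485, 0.1447, 0.1386]
tool_rot: [[0.961, 0.276, -0.002], [0.276, -0.961, -0.001], [-0.002, 0.001, -1.0]]
force: [1.7, -0.9, -2.2]
gripper_width: 0.025
t: 9.63
ee_pos: [0.4995, 0.0429, 0.1391]
tool_rot: [[0.961, 0.278, -0.001], [0.278, -0.961, 0.001], [-0.0, -0.001, -1.0]]
force: [0.2, 0.1, -1.8]
gripper_width: 0.0253
[0.49948891 0.04285228 0.13912546]
```

View pics/c3.png

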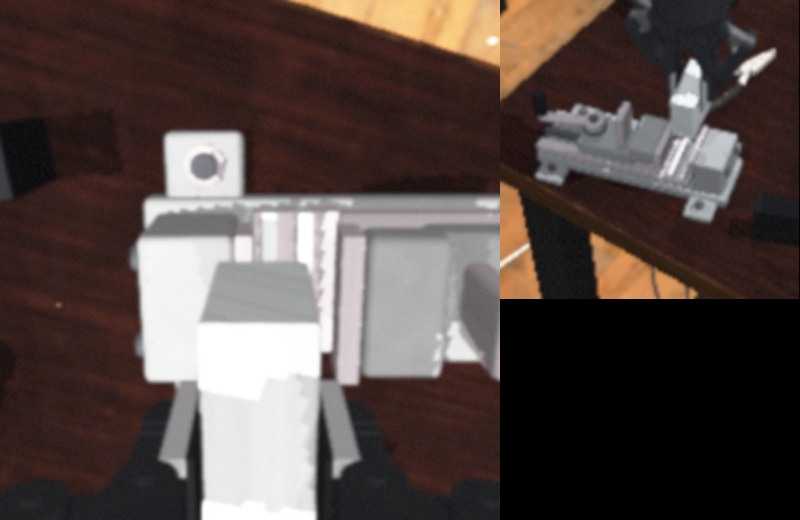

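The close view corrects my earlier reading. The strip at crop columns 235–252 is a face plate belonging to the fixed jaw, so the true face is at about 252. The parallels are at 260–277 and 297–312, and the pad face is at 340. I'll recompute the opening.

Run:
```python
from h import *
np.set_printoptions(precision=4,suppress=True)
M=np.load("w3.npy");s=dict(tool_rot=M[:,:3],ee_pos=M[:,3]);K,E,c=cam("wrist",s)
a=.279;Y=np.array([-np.sin(a),np.cos(a),0]);X=np.array([np.cos(a),np.sin(a),0]);O=np.array([.4977,.0528,0])
f=lambda u,v,z:[round(float(q)*1000,1) for q in ((onz(K,E,190+u/2,60+v/2,z)-O)@X,(onz(K,E,190+u/2,60+v/2,z)-O)@Y)]
print("plate back",f(235,240,.058),"fixed face",f(252,240,.058),"pad face",f(340,240,.058),"pad back",f(363,240,.058),"jaw outer",f(140,240,.058))
print("par1",f(260,235,.034),f(277,235,.034),"par2",f(297,235,.034),f(312,235,.034),f(322,235,.034),f(338,235,.034))
im=cv2.imread("pics/w3.png").mean(2);print(im[177,300:380].astype(int));print(im[172,300:380].astype(int))
print("block", (M[:,3]-O)@X*1000,(M[:,3]-O)@Y*1000)
im=cv2.imread("pics/w3.png")[150:210,290:390];cv2.imwrite("pics/c3z.png",cv2.resize(im,None,fx=8,fy=8,interpolation=2))
```

```text
plate back [25.7, -1.9] fixed face [25.8, -7.7] pad face [25.9, -37.8] pad back [25.9, -45.6] jaw outer [25.6, 30.6]
par1 [21.8, -10.5] [21.8, -16.9] par2 [21.9, -24.5] [21.9, -30.2] [21.9, -34.0] [21.9, -40.1]
[138 138 134 131 119 111 111 126 153 162 162 160 162 162 160 152 160 183
 200 195 194 213 231 235 236 238 240 238 227 214 211 211 208 208 207 201
 192 180 200 245 254 255 255 255 255 254 239 209 195 187 184 194 227 244
 249 249 244 223 159 112 114 132 144 147 148 146 146 147 147 148 147 140
 125 110 105 108 112 119 119 122]
[112 113 114 111 110 109 108 106 113 125 129 132 132 132 133 141 157 184
 193 189 194 213 231 236 236 236 236 232 221 213 211 210 208 207 206 206
 201 190 206 246 254 255 255 255 255 254 241 216 204 198 205 229 244 248
 249 249 247 235 187 148 142 145 145 146 146 144 146 148 156 163 174 175
 177 174 174 174 171 173 172 172]
block -1.0198166250463179 -10.05571047967754
```

View pics/c3z.png

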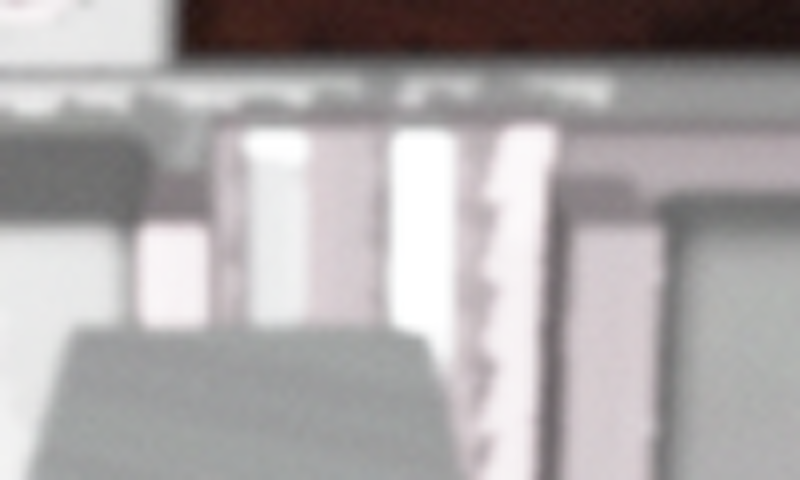

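The opening comes out at about 31 mm, and three separate scalings agree on 30.3–31. The fixed face is 7.7 mm further forward than I first took it. I'll shift the block 12 mm away from the fixed jaw before lowering.

```bash
python3 -m pendant '[0.001,0.006,0,0,0,0,0, 0.001,0.006,0,0,0,0,0, 0,0,0.01,0,0,0,0, 0,0,0.01,0,0,0,0, 0,0,0.005,0,0,0,0, 0,0,0,0,0,0,0, 0,0,0,0,0,0,0, 0,0,0,0,0,0,0]'
python3 - <<'E'
from h import *
np.set_printoptions(precision=4,suppress=True)
s=sense();p=np.array(s["ee_pos"]);R=np.array(s["tool_rot"]);a=.279;Y=np.array([-np.sin(a),np.cos(a),0]);X=np.array([np.cos(a),np.sin(a),0]);O=np.array([.4977,.0528,0])-.0077*Y
print(p,R,"vise xy",(p-O)@X*1e3,(p-O)@Y*1e3,"yaw",np.arctan2(R[1,0],R[0,0]),s["force"])
save(grab_frame("wrist"),"w4.png");im=cv2.imread("pics/w4.png")[120:260,270:400];cv2.imwrite("pics/w4z.png",cv2.resize(im,None,fx=4,fy=4,interpolation=2))
E
```

```text
t: 10.4
ee_pos: [0.505, 0.0306, 0.1141]
tool_rot: [[0.961, 0.276, -0.0], [0.276, -0.961, 0.0], [-0.0, -0.0, -1.0]]
force: [0.7, -0.3, -2.1]
gripper_width: 0.025
[0.505  0.0306 0.1141] [[ 0.9613  0.2756 -0.0004]
 [ 0.2756 -0.9613  0.0001]
 [-0.0004 -0.0002 -1.    ]] vise xy 0.9482674569344393 -15.662196362051969 yaw 0.27917219772374735 [ 0.6959 -0.2668 -2.0977]
```

View pics/w4z.png

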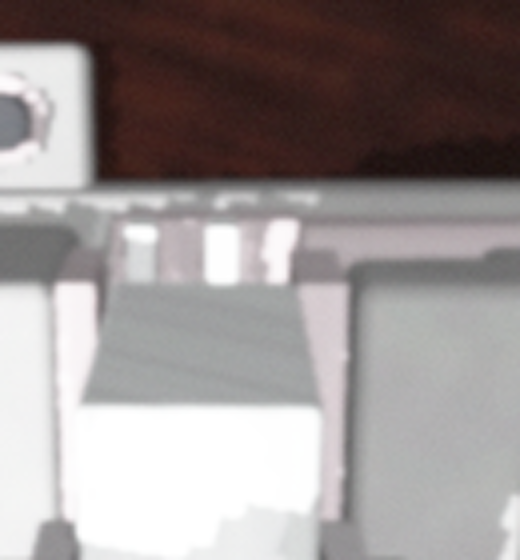

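The block is centred in the gap to within about 0.6 mm. I'll lower it between the jaws, then use it to push the moving jaw another 8 mm open for margin.

```bash
python3 -m pendant '[0,-0.0005,0.004,0,0,0,0, 0,0,0.006,0,0,0,0, 0,0,0.006,0,0,0,0, 0,0,0.006,0,0,0,0, 0,0,0.006,0,0,0,0, 0,0,0.004,0,0,0,0, 0,0,0,0,0,0,0, 0,0,0,0,0,0,0]'
python3 -m pendant '[0,0.002,0,0,0,0,0, 0,0.002,0,0,0,0,0, 0,0.002,0,0,0,0,0, 0,0.002,0,0,0,0,0, 0,0.002,0,0,0,0,0, 0,0.001,0,0,0,0,0, 0,0,0,0,0,0,0, 0,0,0,0,0,0,0]'
```

```text
t: 11.12
ee_pos: [0.5048, 0.0309, 0.0819]
tool_rot: [[0.961, 0.275, -0.001], [0.275, -0.961, -0.0], [-0.001, -0.0, -1.0]]
force: [-0.5, -0.6, -0.4]
gripper_width: 0.0251
t: 11.78
ee_pos: [0.5073, 0.0231, 0.0824]
tool_rot: [[0.961, 0.278, -0.001], [0.278, -0.961, 0.003], [0.0, -0.003, -1.0]]
force: [-1.3, 6.1, -3.4]
gripper_width: 0.0251
```

```bash
python3 -m pendant '[0,-0.003,0,0,0,0,0, 0,-0.004,0,0,0,0,0, 0,-0.001,0.001,0,0,0,0, 0,0,0.002,0,0,0,0, 0,0,0.002,0,0,0,0, 0,0,0.002,0,0,0,0, 0,0,0,0,0,0,0, 0,0,0,0,0,0,0]'
```

```text
t: 12.45
ee_pos: [0.5058, 0.0276, 0.0751]
tool_rot: [[0.962, 0.275, -0.0], [0.275, -0.962, -0.0], [-0.0, 0.0, -1.0]]
force: [0.2, -0.9, -2.5]
gripper_width: 0.0252
```

```bash
python3 -m pendant '[0,-0.001,0.0005,0,0,0,0, 0,-0.001,0,0,0,0,0, 0,-0.001,0,0,0,0,0, 0,-0.001,0,0,0,0,0, 0,-0.001,0,0,0,0,0, 0,-0.001,0,0,0,0,0, 0,0,0,0,0,0,0, 0,0,0,0,0,0,0]'
python3 -m pendant '[0,-0.0005,0,0,0,0,0, 0,-0.0005,0,0,0,0,0, 0,0,0,0,0,0,0, 0,0,0,0,0,0,0, 0,0,0,0,0,0,0, 0,0,0,0,0,0,0, 0,0,0,0,0,0,0, 0,0,0,0,0,0,0]'
```

```text
t: 13.12
ee_pos: [0.5043, 0.0337, 0.0748]
tool_rot: [[0.961, 0.275, 0.0], [0.275, -0.961, -0.0], [0.0, 0.0, -1.0]]
force: [0.5, -0.9, -0.6]
gripper_width: 0.0253
t: 13.78
ee_pos: [0.5042, 0.0338, 0.0749]
tool_rot: [[0.962, 0.275, 0.0], [0.275, -0.962, -0.001], [0.0, 0.001, -1.0]]
force: [1.7, -4.9, -0.1]
gripper_width: 0.0251
```

```bash
python3 -m pendant '[0,0,0.0005,0,0,0,0, 0,0,0.0005,0,0,0,0, 0,0,0.0005,0,0,0,0, 0,-0.0005,0,0,0,0,0, 0,0,0,0,0,0,0, 0,0,0,0,0,0,0, 0,0,0,0,0,0,0, 0,0,0,0,0,0,0]'
```

```text
t: 14.45
ee_pos: [0.5043, 0.0338, 0.0747]
tool_rot: [[0.962, 0.274, 0.001], [0.274, -0.962, -0.002], [0.001, 0.002, -1.0]]
force: [-0.6, -6.1, 12.5]
gripper_width: 0.0249
```

```bash
python3 -m pendant '[0,0,-0.001,0,0,0,0, 0,0,0,0,0,0,32, 0,0,0,0,0,0,36, 0,0,0,0,0,0,42, 0,0,0,0,0,0,48, 0,0,0,0,0,0,48, 0,0,-0.004,0,0,0,48, 0,0,-0.02,0,0,0,48]'
python3 -m pendant '[0,0,-0.03,0,0,0,48, 0,0,-0.03,0,0,0,48, 0,0.02,-0.01,0,0,0,48, 0,0.03,0,0,0,0,48, 0,0,0,0,0,0,48, 0,0,0,0,0,0,48, 0,0,0,0,0,0,48, 0,0,0,0,0,0,48]'
python3 - <<'E'
from h import *
s=sense();np.save("w5.npy",np.hstack([np.array(s["tool_rot"]),np.array(s["ee_pos"])[:,None]]))
save(grab_frame("wrist"),"w5.png");im=cv2.imread("pics/w5.png")[60:270,190:450];cv2.imwrite("pics/w5z.png",cv2.resize(im,None,fx=2.8,fy=2.8,interpolation=2))
E
```

```text
t: 15.12
ee_pos: [0.5017, 0.0356, 0.0965]
tool_rot: [[0.961, 0.276, -0.006], [0.276, -0.961, -0.0], [-0.006, -0.001, -1.0]]
force: [0.4, 0.2, 0.4]
gripper_width: 0.0409
t: 15.78
ee_pos: [0.5168, -0.0117, 0.168]
tool_rot: [[0.961, 0.277, -0.001], [0.277, -0.961, 0.001], [-0.001, -0.001, -1.0]]
force: [0.5, 0.3, 0.2]
gripper_width: 0.0408
```

View pics/w5z.png

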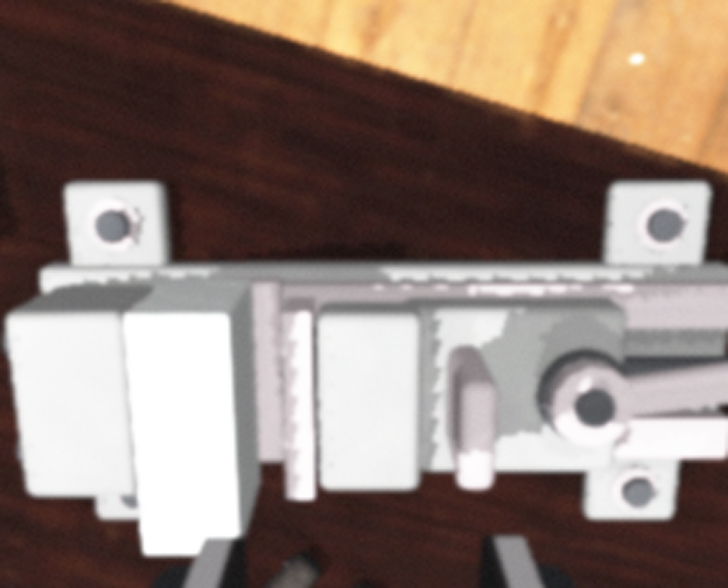

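The block stands in the vise with its bright top face at crop (123–243, 315–553). The tab is at (475,420) and the pivot at (594,407). I'll measure the block's pose and where the tab now is.

Run:
```python
from h import *
np.set_printoptions(precision=4,suppress=True)
M=np.load("w5.npy");s=dict(tool_rot=M[:,:3],ee_pos=M[:,3]);K,E,c=cam("wrist",s)
a=.279;Y=np.array([-np.sin(a),np.cos(a),0]);X=np.array([np.cos(a),np.sin(a),0]);O=np.array([.4998,.0454,0])
px=lambda u,v:(190+u/2.8,60+v/2.8)
f=lambda u,v,z:np.array([(onz(K,E,*px(u,v),z)-O)@X,(onz(K,E,*px(u,v),z)-O)@Y])*1e3
q=[f(123,313,.084),f(234,313,.084),f(243,553,.084),f(143,555,.084)];print(np.array(q),np.mean(q,0))
print("yaw edges",[(b-a_)[1]/(b-a_)[0] for a_,b in((q[3],q[0]),(q[2],q[1]))])
print("padface",f(286,400,.058),"pivot",f(594,407,.057),"tab end",f(475,460,.083),"jaw L",f(5,330,.058),f(25,480,.058))
p=onz(K,E,*px(475,430),.083);print("tab",p)
P=O+Y*(f(594,407,.057)[1]+36)/1e3;print("tab from pivot",P,"tool delta",M[:,:3].T@(P-M[:,3]))
```

```text
[[ 32.341   -0.8215]
 [ 32.4039 -28.0885]
 [-33.2243 -27.7236]
 [-33.8937  -0.8348]] [ -0.5933 -14.3671]
yaw edges [np.float64(0.0002012048251280318), np.float64(-0.005560507503671166)]
padface [  1.5323 -37.9811] pivot [  -0.6818 -125.849 ] tab end [ -6.6449 -89.0017] jaw L [21.7259 39.3537] [-23.2607  38.9853]
tab [ 0.5258 -0.0394  0.083 ]
tab from pivot [ 0.5245 -0.041   0.    ] tool delta [-0.0005  0.0304  0.168 ]
```

```bash
python3 -m pendant '[0,0.01,0,0,0,0,48, 0,0.012,0.01,0,0,0,48, 0,0.008,0.025,0,0,0,48, 0,0,0.03,0,0,0,48, 0,0,0.02,0,0,0,48, 0,0,0.005,0,0,0,48, 0,0,0,0,0,0,48, 0,0,0,0,0,0,48]'
python3 -m pendant '[0,0,0,0,0,0,0, 0,0,0,0,0,0,0, 0,0,0,0,0,0,0, 0,0,0,0,0,0,0, 0,0,0,0,0,0,0, 0,0,0,0,0,0,0, 0,0,0,0,0,0,0, 0,0,0,0,0,0,0]' 40
```

```text
t: 16.5
ee_pos: [0.526, -0.0421, 0.0782]
tool_rot: [[0.961, 0.275, -0.0], [0.275, -0.961, -0.0], [-0.0, 0.0, -1.0]]
force: [0.2, -0.0, -0.0]
gripper_width: 0.0408
t: 17.17
ee_pos: [0.5265, -0.0409, 0.0796]
tool_rot: [[0.961, 0.276, 0.002], [0.276, -0.961, 0.001], [0.002, 0.0, -1.0]]
force: [-1.2, 2.1, 6.8]
gripper_width: 0.0092
```

Tab gripped. Now I'll slide the jaw shut by 10 mm, then creep.

```bash
python3 -m pendant '[0,-0.002,0,0,0,0,0, 0,-0.003,0,0,0,0,0, 0,-0.002,0,0,0,0,0, 0,-0.001,0,0,0,0,0, 0,-0.001,0,0,0,0,0, 0,-0.001,0,0,0,0,0, 0,0,0,0,0,0,0, 0,0,0,0,0,0,0]'
python3 -m pendant '[0,-0.001,0,0,0,0,0, 0,-0.001,0,0,0,0,0, 0,-0.0005,0,0,0,0,0, 0,0,0,0,0,0,0, 0,0,0,0,0,0,0, 0,0,0,0,0,0,0, 0,0,0,0,0,0,0, 0,0,0,0,0,0,0]'
```

```text
t: 17.83
ee_pos: [0.5249, -0.0355, 0.0796]
tool_rot: [[0.962, 0.273, 0.004], [0.273, -0.962, -0.004], [0.003, 0.005, -1.0]]
force: [1.9, -7.5, 5.0]
gripper_width: 0.0088
t: 18.5
ee_pos: [0.5243, -0.0332, 0.0796]
tool_rot: [[0.962, 0.273, 0.004], [0.273, -0.962, -0.004], [0.003, 0.005, -1.0]]
force: [2.3, -6.5, 5.1]
gripper_width: 0.0085
```

```bash
python3 -m pendant '[0,-0.001,0,0,0,0,0, 0,-0.001,0,0,0,0,0, 0,-0.0005,0,0,0,0,0, 0,-0.0005,0,0,0,0,0, 0,0,0,0,0,0,0, 0,0,0,0,0,0,0, 0,0,0,0,0,0,0, 0,0,0,0,0,0,0]'
python3 -m pendant '[0,-0.0005,0,0,0,0,0, 0,-0.0005,0,0,0,0,0, 0,-0.0005,0,0,0,0,0, 0,0,0,0,0,0,0, 0,0,0,0,0,0,0, 0,0,0,0,0,0,0, 0,0,0,0,0,0,0, 0,0,0,0,0,0,0]'
```

```text
t: 19.17
ee_pos: [0.5234, -0.0304, 0.0796]
tool_rot: [[0.962, 0.273, 0.004], [0.273, -0.962, -0.004], [0.003, 0.005, -1.0]]
force: [1.4, -5.7, 5.4]
gripper_width: 0.0088
t: 19.83
ee_pos: [0.5232, -0.0293, 0.0796]
tool_rot: [[0.962, 0.273, 0.004], [0.273, -0.962, -0.004], [0.003, 0.005, -1.0]]
force: [1.1, -7.9, 3.9]
gripper_width: 0.0087
```

```bash
python3 -m pendant '[0,-0.0005,0,0,0,0,0, 0,-0.0005,0,0,0,0,0, 0,-0.0005,0,0,0,0,0, 0,-0.0005,0,0,0,0,0, 0,0,0,0,0,0,0, 0,0,0,0,0,0,0, 0,0,0,0,0,0,0, 0,0,0,0,0,0,0]'
```

```text
t: 20.5
ee_pos: [0.5231, -0.0291, 0.0796]
tool_rot: [[0.962, 0.272, 0.005], [0.272, -0.962, -0.006], [0.003, 0.007, -1.0]]
force: [2.2, -10.2, 4.5]
gripper_width: 0.0087
```

```bash
python3 -m pendant '[0,-0.001,0,0,0,0,0, 0,-0.001,0,0,0,0,0, 0,-0.001,0,0,0,0,0, 0,0,0,0,0,0,0, 0,0,0,0,0,0,0, 0,0,0,0,0,0,0, 0,0,0,0,0,0,0, 0,0,0,0,0,0,0]'
```

```text
t: 21.17
ee_pos: [0.523, -0.0288, 0.0796]
tool_rot: [[0.963, 0.27, 0.006], [0.27, -0.963, -0.008], [0.004, 0.01, -1.0]]
force: [4.4, -14.7, 2.5]
gripper_width: 0.009
```

```bash
python3 -m pendant '[0,0.002,0,0,0,0,0, 0,0.002,0,0,0,0,0, 0,0.002,0,0,0,0,0, 0,0,0,0,0,0,48, 0,0,0,0,0,0,48, 0,0,0,0,0,0,48, 0,0,0,0,0,0,48, 0,0,-0.01,0,0,0,48]'
python3 -m pendant '[0,0,-0.02,0,0,0,48, 0,0.01,-0.03,0,0,0,48, 0,0.02,-0.03,0,0,0,48, 0,0.02,0,0,0,0,48, 0,0.02,0,0,0,0,48, 0,0,0,0,0,0,48, 0,0,0,0,0,0,48, 0,0,0,0,0,0,48]'
python3 - <<'E'
from h import *
s=sense();np.save("w6.npy",np.hstack([np.array(s["tool_rot"]),np.array(s["ee_pos"])[:,None]]))
save(grab_frame("wrist"),"w6.png");im=cv2.imread("pics/w6.png")[60:270,90:390];cv2.imwrite("pics/w6z.png",cv2.resize(im,None,fx=2.5,fy=2.5,interpolation=2))
E
```

```text
t: 21.83
ee_pos: [0.5199, -0.0258, 0.0872]
tool_rot: [[0.961, 0.276, -0.004], [0.276, -0.961, 0.0], [-0.004, -0.001, -1.0]]
force: [-0.6, 0.6, -0.3]
gripper_width: 0.0406
t: 22.5
ee_pos: [0.5401, -0.0927, 0.1683]
tool_rot: [[0.961, 0.276, -0.001], [0.276, -0.961, 0.001], [-0.001, -0.001, -1.0]]
force: [-0.2, 0.3, 0.1]
gripper_width: 0.0414
```

View pics/w6z.png

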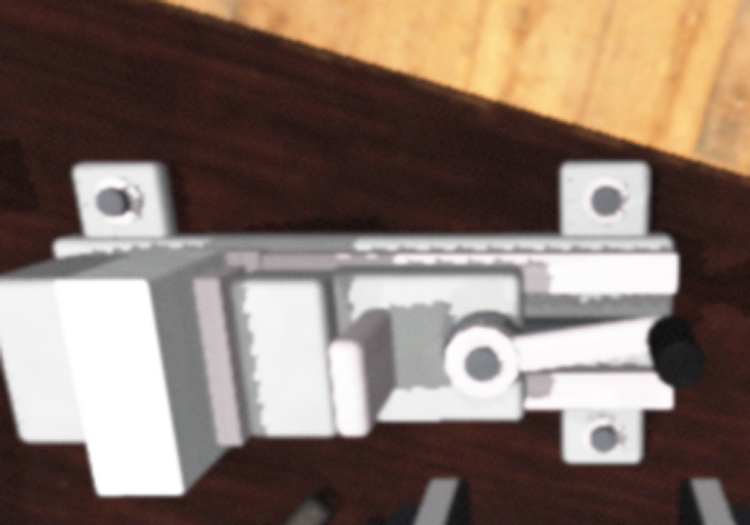

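The pad now meets the block at about column 195. The pivot is at (484,363), and the knob top is near (683,363) with its base leaning up-left.

Run:
```python
from h import *
np.set_printoptions(precision=4,suppress=True)
M=np.load("w6.npy");s=dict(tool_rot=M[:,:3],ee_pos=M[:,3]);K,E,c=cam("wrist",s)
a=.279;Y=np.array([-np.sin(a),np.cos(a),0]);X=np.array([np.cos(a),np.sin(a),0]);O=np.array([.4998,.0454,0])
f=lambda u,v,z:onz(K,E,90+u/2.5,60+v/2.5,z)
pv=f(484,363,.057);kn=f(683,363,.087)
for p in(pv,kn):print(p,(p-O)@X,(p-O)@Y)
d=kn-pv;th=np.arctan2(d@X,-(d@Y));print(np.hypot(d@X,d@Y),th)
kn2=pv+.06*(np.sin(th)*X-np.cos(th)*Y);print("tool delta",M[:,:3].T@(kn2-M[:,3]),M[:,:3].T@(pv-M[:,3]))
t=np.linspace(th,1.62,25);print(np.round(np.diff(60*np.sin(t)),1),np.round(np.diff(60*np.cos(t)),1))
```

```text
[ 0.5308 -0.0655  0.057 ] -0.0007902612083885357 -0.11514477959017816
[ 0.5568 -0.1199  0.087 ] 0.009269185783298625 -0.17459352413106552
0.06029382805284677 0.1676242897268667
tool delta [0.0086 0.0306 0.1113] [-0.0014 -0.0286  0.1114]
[ 3.6  3.5  3.4  3.4  3.3  3.2  3.1  3.   2.8  2.7  2.5  2.4  2.2  2.
  1.8  1.6  1.4  1.2  1.   0.8  0.6  0.4  0.2 -0.1] [-0.7 -0.9 -1.1 -1.3 -1.5 -1.7 -1.9 -2.1 -2.3 -2.5 -2.6 -2.8 -2.9 -3.
 -3.1 -3.2 -3.3 -3.4 -3.5 -3.5 -3.6 -3.6 -3.6 -3.6]
```

```bash
python3 -m pendant '[0.004,0.01,0,0,0,0,48, 0.004,0.012,0.01,0,0,0,48, 0.001,0.008,0.02,0,0,0,48, 0,0,0.03,0,0,0,48, 0,0,0.02,0,0,0,48, 0,0,0.01,0,0,0,48, 0,0,0,0,0,0,48, 0,0,0,0,0,0,48]'
python3 -m pendant '[0,0,0,0,0,0,10, 0,0,0,0,0,0,10, 0,0,0,0,0,0,10, 0,0,0,0,0,0,10, 0,0,0,0,0,0,10, 0,0,0,0,0,0,10, 0,0,0,0,0,0,10, 0,0,0,0,0,0,10]' 30
```

```text
t: 23.22
ee_pos: [0.5577, -0.1201, 0.0777]
tool_rot: [[0.961, 0.275, -0.001], [0.275, -0.961, 0.0], [-0.001, -0.0, -1.0]]
force: [1.5, -0.4, -0.4]
gripper_width: 0.0408
t: 23.88
ee_pos: [0.5584, -0.1193, 0.0795]
tool_rot: [[0.961, 0.276, 0.002], [0.276, -0.961, 0.0], [0.002, 0.0, -1.0]]
force: [-1.0, 2.0, 5.7]
gripper_width: 0.0136
```

```bash
python3 -m pendant '[0.0036,-0.0007,0,0,0,0,10, 0.0035,-0.0009,0,0,0,0,10, 0.0034,-0.0011,0,0,0,0,10, 0.0034,-0.0013,0,0,0,0,10, 0.0033,-0.0015,0,0,0,0,10, 0.0032,-0.0017,0,0,0,0,10, 0.0031,-0.0019,0,0,0,0,10, 0.003,-0.0021,0,0,0,0,10]'
python3 -m pendant '[0.0028,-0.0023,0,0,0,0,10, 0.0027,-0.0025,0,0,0,0,10, 0.0025,-0.0026,0,0,0,0,10, 0.0024,-0.0028,0,0,0,0,10, 0.0022,-0.0029,0,0,0,0,10, 0.002,-0.003,0,0,0,0,10, 0.0018,-0.0031,0,0,0,0,10, 0.0016,-0.0032,0,0,0,0,10]'
python3 - <<'E'
from h import *
s=sense();p=np.array(s["ee_pos"]);a=.279;Y=np.array([-np.sin(a),np.cos(a),0]);X=np.array([np.cos(a),np.sin(a),0]);d=p-[.5308,-.0655,0]
print(d@X,d@Y,np.arctan2(d@X,-(d@Y)))
E
```

```text
t: 24.55
ee_pos: [0.5797, -0.1052, 0.0794]
tool_rot: [[0.962, 0.274, -0.0], [0.274, -0.962, -0.004], [-0.001, 0.004, -1.0]]
force: [-1.8, -4.3, 5.3]
gripper_width: 0.0136
t: 25.22
ee_pos: [0.597, -0.0812, 0.0799]
tool_rot: [[0.962, 0.273, 0.013], [0.274, -0.962, -0.006], [0.011, 0.009, -1.0]]
force: [7.7, -8.0, -2.5]
gripper_width: 0.0137
0.05929323341821626 -0.033304434165295375 1.0590221617044415
```

The arc met more resistance than expected, because the pinch keeps the knob from turning. I'll loosen the fingers so the trailing one just pushes the knob along the jaw direction.

```bash
python3 -m pendant '[0,0,0,0,0,0,28, 0,0,0,0,0,0,28, 0,0,0,0,0,0,28, 0,0,0,0,0,0,28, 0,0,0,0,0,0,28, 0,0,0,0,0,0,28, 0,0,0,0,0,0,28, 0,0,0,0,0,0,28]'
python3 - <<'E'
from h import *
s=sense();p=np.array(s["ee_pos"]);a=.279;Y=np.array([-np.sin(a),np.cos(a),0]);X=np.array([np.cos(a),np.sin(a),0]);d=p-[.5308,-.0655,0]
print(d@X,d@Y,np.arctan2(d@X,-(d@Y)))
save(grab_frame("wrist"),"w7.png");save(grab_frame("scene"),"s7.png");save(grab_frame("top"),"t7.png")
E
```

```text
t: 25.88
ee_pos: [0.5928, -0.0763, 0.0789]
tool_rot: [[0.961, 0.275, 0.004], [0.275, -0.961, -0.001], [0.003, 0.002, -1.0]]
force: [4.6, -3.6, 1.3]
gripper_width: 0.0234
0.05665983443931143 -0.027446745529784284 1.1196961048274603
```

```bash
python3 -m pendant '[0,-0.002,0,0,0,0,28, 0,-0.002,0,0,0,0,28, 0,-0.002,0,0,0,0,28, 0,-0.002,0,0,0,0,28, 0,-0.002,0,0,0,0,28, 0,-0.002,0,0,0,0,28, 0,-0.002,0,0,0,0,28, 0,0,0,0,0,0,28]'
python3 - <<'E'
from h import *
s=sense();p=np.array(s["ee_pos"]);a=.279;Y=np.array([-np.sin(a),np.cos(a),0]);X=np.array([np.cos(a),np.sin(a),0]);d=p-[.5308,-.0655,0];F=np.array(s["force"])
print(d@X,d@Y,F@X,F@Y)
a=cv2.imread("pics/s7.png")[150:240,220:350]
save(grab_frame("scene"),"s8.png");save(grab_frame("wrist"),"w8.png")
b=cv2.imread("pics/s8.png")[150:240,220:350];w=cv2.imread("pics/w8.png")[100:330,150:500]
o=np.zeros((600,800,3),np.uint8);o[:263,:400]=cv2.resize(w,(400,263));o[270:532,:378]=cv2.resize(a,(378,262),interpolation=2);o[270:532,400:778]=cv2.resize(b,(378,262),interpolation=2);cv2.imwrite("pics/c8.png",o)
E
```

```text
t: 26.7
ee_pos: [0.5867, -0.0612, 0.0782]
tool_rot: [[0.961, 0.276, -0.001], [0.276, -0.961, 0.001], [-0.001, -0.001, -1.0]]
force: [2.2, -1.8, 0.2]
gripper_width: 0.0241
0.05490301281844889 -0.011243647826322558 1.6037826348319146 -2.288147894080884
```

```bash
python3 -m pendant '[0,-0.002,0,0,0,0,28, 0,-0.002,0,0,0,0,28, 0,-0.002,0,0,0,0,28, 0,-0.002,0,0,0,0,28, 0,-0.002,0,0,0,0,28, 0,-0.001,0,0,0,0,28, 0,-0.001,0,0,0,0,28, 0,0,0,0,0,0,28]'
python3 -m pendant '[0,-0.001,0,0,0,0,28, 0,-0.001,0,0,0,0,28, 0,-0.001,0,0,0,0,28, 0,-0.001,0,0,0,0,28, 0,0,0,0,0,0,28, 0,0,0,0,0,0,28, 0,0,0,0,0,0,28, 0,0,0,0,0,0,28]'
python3 - <<'E'
from h import *
s=sense();p=np.array(s["ee_pos"]);a=.279;Y=np.array([-np.sin(a),np.cos(a),0]);X=np.array([np.cos(a),np.sin(a),0]);d=p-[.5308,-.0655,0];F=np.array(s["force"])
print(d@X,d@Y,F@X,F@Y)
E
```

```text
t: 27.47
ee_pos: [0.5836, -0.05, 0.0783]
tool_rot: [[0.961, 0.276, -0.001], [0.276, -0.961, 0.0], [-0.001, -0.0, -1.0]]
force: [1.3, -1.1, 0.1]
gripper_width: 0.0241
t: 28.13
ee_pos: [0.5832, -0.0481, 0.0783]
tool_rot: [[0.962, 0.274, 0.001], [0.274, -0.962, -0.001], [0.0, 0.002, -1.0]]
force: [3.6, -4.5, -0.9]
gripper_width: 0.0238
0.05515086426888667 0.0022894563053858126 2.26453716506158 -5.289168610379341
```

```bash
python3 -m pendant '[0,-0.001,0,0,0,0,28, 0,-0.001,0,0,0,0,28, 0,-0.001,0,0,0,0,28, 0,-0.001,0,0,0,0,28, 0,0,0,0,0,0,28, 0,0,0,0,0,0,28, 0,0,0,0,0,0,28, 0,0,0,0,0,0,28]'
python3 - <<'E'
from h import *
s=sense();p=np.array(s["ee_pos"]);a=.279;Y=np.array([-np.sin(a),np.cos(a),0]);X=np.array([np.cos(a),np.sin(a),0]);d=p-[.5308,-.0655,0];F=np.array(s["force"])
print(d@X,d@Y,F@X,F@Y)
E
```

```text
t: 28.8
ee_pos: [0.5831, -0.0478, 0.0783]
tool_rot: [[0.962, 0.271, 0.003], [0.271, -0.962, -0.005], [0.001, 0.005, -1.0]]
force: [4.6, -9.1, -3.2]
gripper_width: 0.024
0.05516590121439908 0.002621461160122455 1.9156064872980638 -9.992084136154931
```

```bash
python3 -m pendant '[0,0.003,0,0,0,0,28, 0,0.003,0,0,0,0,28, 0,0.0025,0,0,0,0,32, 0,0,0,0,0,0,32, 0,0,0,0,0,0,32, 0,0,-0.01,0,0,0,32, 0,0,-0.02,0,0,0,32, 0,0,-0.03,0,0,0,32]'
python3 -m pendant '[0,0,-0.03,0,0,0,32, 0,0,-0.01,0,0,0,32, -0.02,0,0,0,0,0,32, -0.02,0,0,0,0,0,32, 0,0,0,0,0,0,32, 0,0,0,0,0,0,32, 0,0,0,0,0,0,32, 0,0,0,0,0,0,32]'
python3 - <<'E'
from h import *
s=sense();np.save("w9.npy",np.hstack([np.array(s["tool_rot"]),np.array(s["ee_pos"])[:,None]]))
save(grab_frame("wrist"),"w9.png");save(grab_frame("scene"),"s9.png");im=cv2.imread("pics/w9.png")[20:280,130:450];cv2.imwrite("pics/w9z.png",cv2.resize(im,None,fx=2.3,fy=2.3,interpolation=2))
E
```

```text
t: 29.47
ee_pos: [0.5817, -0.0501, 0.1373]
tool_rot: [[0.961, 0.276, -0.006], [0.276, -0.961, 0.001], [-0.006, -0.002, -1.0]]
force: [0.4, -0.9, -0.2]
gripper_width: 0.0274
t: 30.13
ee_pos: [0.5466, -0.0613, 0.1784]
tool_rot: [[0.961, 0.276, 0.001], [0.276, -0.961, 0.0], [0.001, -0.0, -1.0]]
force: [0.1, 0.6, -1.2]
gripper_width: 0.0274
```

View pics/w9z.png

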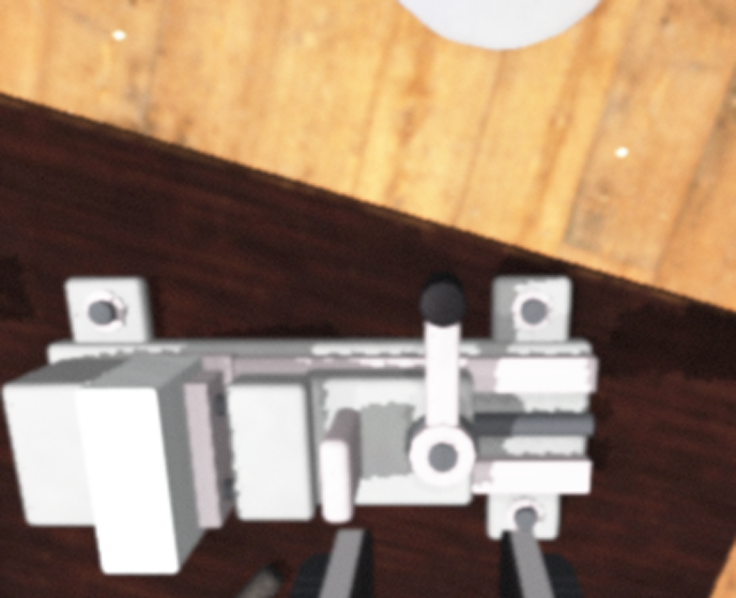

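The lever stands square across, with the knob at (442,302) and the pivot at (441,457). The pad plate is pushed out from the carriage and lies against the block. One quick numeric check before handing in.

Run:
```python
from h import *
np.set_printoptions(precision=4,suppress=True)
M=np.load("w9.npy");s=dict(tool_rot=M[:,:3],ee_pos=M[:,3]);K,E,c=cam("wrist",s)
a=.279;Y=np.array([-np.sin(a),np.cos(a),0]);X=np.array([np.cos(a),np.sin(a),0]);O=np.array([.4998,.0454,0])
f=lambda u,v,z:np.array([(onz(K,E,130+u/2.3,20+v/2.3,z)-O)@X,(onz(K,E,130+u/2.3,20+v/2.3,z)-O)@Y])*1e3
pv=f(441,457,.057);k=f(442,302,.087);print("pivot",pv,"knob",k,"lever",np.arctan2(k[0]-pv[0],pv[1]-k[1]))
q=np.array([f(78,388,.084),f(156,388,.084),f(178,572,.084),f(103,572,.084)]);print(q,q.mean(0))
print("slopes",[(b-a_)[1]/(b-a_)[0] for a_,b in((q[3],q[0]),(q[2],q[1]))],"pad back edge",f(221,460,.058))
```

```text
pivot [  -1.0402 -117.601 ] knob [  60.4719 -117.4612] lever 1.5730694764063307
[[ 32.4797  -1.5539]
 [ 32.515  -26.4241]
 [-33.5267 -26.3888]
 [-33.5657  -0.3942]] [ -0.5244 -13.6902]
slopes [np.float64(-0.017558512609177214), np.float64(-0.0005345489784912271)] pad back edge [ -1.9548 -36.8679]
```

```bash
python3 -c "
from plant import *
print(sense()['force'],close_job())"
```

```text
the job is handed in; nothing more can be done
[-0.48794529  0.27032551 -0.72358294] None
```

I clamped the tall block in the vise and handed the job in at about 30 s; no verdict was reported. I slid the jaw open and stood the block on the parallels against the fixed jaw. Then I let go, slid the jaw up until it touched, and swung the cam lever to its stop.

**Last checks, measured from the wrist picture:**
- **Block:** its centre is at x ≈ -0.5 mm and y ≈ -13.7 mm in the vise's frame. It is square to the jaws within about 0.02 rad. The parallels carried it when I pressed it down, with 12.5 N showing at the wrist.
- **Lever:** about 1.57 rad. It stopped firmly, and the push rose to 10 N without further travel.
- **Clamping:** the lever pivot slipped back about 2.5 mm as the cam came round, so the jaws are pressing at roughly the carriage's drag (about 7 N). I could not measure the clamping force directly.
- **Robot:** clear of everything and touching nothing.

**What disagreed or went wrong:**
- **Fixed jaw position:** my first estimate was 7.7 mm out because I mistook its face plate for the gap. A close look corrected it. The first opening was therefore only about 31 mm, so I pushed the jaw to about 37 mm with the block before seating it.
- **Lever swing:** holding the knob pinched bound it partway, so I loosened the fingers and finished by pushing it.
- **Low block and tin:** the arm passed high over this area and met no unexpected contact, but I took no final measurement of either.

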